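# Set the wind-up tea timer

### The arm

A 6-joint arm with a two-finger parallel gripper is mounted at the origin on the work surface. World frame = base frame: x ahead of the robot, y to its left, z up, the work surface at z = 0. Lengths are in m, angles in rad, forces in N, time in s.
With the tool pointing down it reaches from about 0.325 to 0.875 m from the base axis. Payload 4.4 kg.
Tool frame: the origin (TCP) lies midway between the tips of the shut fingers; the grasp point (between the pads) lies arm.tcp_to_grasp behind it (arm.tcp_to_grasp is the distance from the TCP to the grasp point, in m); y points along the fingers, z is the direction in which the jaws open and shut, and the axes are right-handed (so a half turn about y gives the same grasp; the last joint's range is limited). The gripper opens to 85 mm and grips with 20 to 120 N. Pads are 22 mm wide; open, the fingers measure 114 mm over their backs; the gripper's body (76 mm by 85 mm) begins 54 mm behind the grasp point. The pads swing forward as they close: fully open they stand 13 mm farther back than shut.
Start: joints at [-1.375, 0.207, 1.542, -0, 1.393, -0.15], TCP at [0.195, -0.541, 0.231] pointing down, gripper open.
Joint ranges: [-2.73, 2.73], [-0.86, 2.22], [0.23, 2.46], [-1.11, 4.25], [0.08, 2.63], [-2.82, 2.82]. Speed limits (rad/s): [2.79, 2.79, 3.14, 3.14, 3.14, 3.14].

### API

Orientations are given as a unit quaternion [w, x, y, z].
In Python, from station import arm, viewer, recognise, cut_out, landmark_of gives the robot as it stands. The module is installed in compiled form; this text tells all that it offers.
- The arm moves only by the tool servo_tool, never from a script. Its argument "series" is a list of rows, each a list of 6 numbers: the shift along the world's x, y, z in cm, then the turn, a rotation vector about the world's x, y, z in rad. In form: [[dx, dy, dz, wx, wy, wz], ...]. A call has exactly 10 rows; each row shifts and turns the commanded pose from where the row before left it; what a row does not reach is not made up. A row lasts 1/12 s, in which the tool goes at most 41.7 mm and 7.16 degrees, less where a joint would pass 70% of its speed; a pose out of reach is approached as far as the arm can. A call with a gripper value outside its range is refused whole. "claw" is the opening, from -1 (shut) to 1 (fully open), set as the call begins (left out, the last holds). The fingers move at their own pace and stop on an object; the grip force is fixed at half the most. Time passes only in rows, so rows that do not move let the fingers close, or fill a call up. It gives the time, the measured TCP pose, the force and the opening at its end, in the units of the state.
- arm.sense(): the state, without advancing time (a new reading comes with each control period).
- viewer.grab_frame(name): name is "scene" or "side" or "wrist"; returns (picture, depth): 384x512x3 uint8, red, green, blue; 384x512 float32, m along the optical axis (not along the pixel's ray), 0 where there is no reading.
- viewer.camera_model(name): a dict with "vertical_fov" (degrees; the focal length in pixels is half the picture's height over the tangent of half this angle, whatever the lens; pixels are square), "cx", "cy" (the principal point, pixels), "R" (3x3) and "t" (3): a world point X has camera coordinates R X + t. Camera axes: x right, y down, z forward; pixel columns grow to the right and rows downward; lengths in m; the calibration is good to about 2 mm. A picture is of the moment at which its call begins: read the wrist's pose just before it. camera_model takes no time and is no camera call; for the wrist camera it gives the pose at the moment of the call.
- arm.job_done(): hands the job in, once; it reports no verdict.
Trained networks look in the newest picture that a camera, given by its name, has taken for a name from the list of things; names that differ only in an ending like _2 or _b are one class to them, and where a whole thing is asked for, a point or a joint stands for the part that bears it (a point fixed in the world has none). Each returns a list of dicts, best first, with "conf" (0 to 1); they miss things now and then, are a little off and sometimes report something else, mostly with a low value. They report only what shows in the picture. A call takes as long as a camera call. They do not tell look-alikes from the thing itself.
- recognise(camera, query): "extent" ([left, top, right, bottom] in pixels, round what is visible of it).
- cut_out(camera, query): "region" (384x512 bool, what is visible of it) and "extent" ([left, top, right, bottom] in pixels, round what is visible of it).
- landmark_of(camera, query): "pixel" ([column, row] in pixels: a listed point, or the origin of a listed thing).
The state is a dict: "time": time; "qpos": joint angles; "qd": joint speeds; "tau": joint torques, N m; "ee_pos": TCP position; "ee_rot": TCP orientation; "ft_force": force on the tool from outside, world axes, zero at the start; "ft_torque": the same for the moment, N m; "width": finger opening in m.
Only numpy, scipy, OpenCV 4.12 (cv2) and the standard library are available. Lean on these libraries where they do the work, as an engineer would, in place of code of your own. Each camera call takes 0.05 s, during which the arm holds its last target. There are 200 camera calls.

### The job

The tea is brewing: set the wind-up timer to 6 minutes. As with any bell timer of this kind, first wind the dial clockwise past its red top mark so that the bell is armed, then turn it back down to 6 minutes. Lean lightly on the dial while you turn it so that the timer stays put on its tray and does not skid or swing round with the dial, do not press it hard, and leave the tea things alone.

Things in the scene. Friction and masses are not known exactly. Their poses are not given: they have to be found in the camera images.
- timer: loose wind-up bell timer standing on the tray, 62 mm high, 0.18 to 0.34 kg: a round steel base 80 mm across on four hard feet 31 mm from the axis, white scale on top 27.5 mm up, black dial over it. Origin: centre of the underside, z up. The scale's zero lies to the timer's +y; minutes run clockwise from above through +x (7.5) to the red top mark (15) at -y. Heights given are above its underside
- timer_dial (a joint): dial's turn against the base, rad, growing clockwise from above, 0.2094 (12 degrees) a minute: 0 at zero, 1.257 at 6 minutes, 3.142 at the red top mark, end stop at 3.41. It takes 0.09 to 0.13 N m to wind up (mainspring), 0.05 to 0.09 back down, and stays where it is let go. One tick a minute, longer and thicker at 0, 5, 10, 15: 6 is the short tick after the first long one past zero
- timer_grip (a point): on the dial's axis, 50 mm above the timer's underside: the place to grip. The dial is a round ribbed grip 44 mm across, 32 to 62 mm up, over a skirt 58 mm across and 4 mm thick (28 to 32 mm up) that turns with it; fingertips may push down on the skirt. Grip it at any yaw
- timer_pointer (a point): end of the white pointer line, on the skirt's edge 29 mm from the axis, 32 mm up; the line runs from near the middle of the dial's top out to the edge, down its side and over the skirt
- timer_rim (a point): point on the edge of the timer's base beside the zero mark (40 mm from the axis towards the timer's +y, 27.5 mm high); it tells whether the base has shifted or swung round
- teapot: blue ceramic teapot with its lid on, body 124 mm across, 127 mm high, spout along its +x (to 100 mm from the axis) and handle along -x (to 95 mm). Origin: centre of the underside
- mug: white mug, 82 mm across, 92 mm high, handle at +y. Origin: centre of the underside
- caddy: square green tea caddy with a brass-coloured lid, 77 x 77 x 122 mm. Origin: centre of the underside
- honey: honey jar with a brass-coloured cap, 64 mm across, 85 mm high. Origin: centre of the underside
- tray: flat fixed wooden tea tray, 220 x 170 mm, its top 12 to 20 mm above the counter and 20 mm above its origin. The timer's feet slide on it (friction 0.5 to 0.7): under its own weight alone the timer swings round with the dial; wound, it needs some 8 N or more of push down, and 10 to 20 N is right. The clockwork should not bear more than about 25 N
Things that resemble listed ones, but are neither listed nor needed, are in the scene too. What is shaped like the timer but blue or purple is not meant.

How it is judged:
On the way, in this order (a step that is already met when the one before it is completed fails the run):
1. the dial is wound past the red top mark (value of joint timer_dial above 3.19 rad), for 0.1 s.
2. the dial is turned back down to 6 minutes (value of joint timer_dial between 1.137 and 1.377 rad), for 0.2 s.
At the end, for the whole second after the job is handed in: the pointer stands at 6 minutes to within 0.12 rad (about half a minute), and the timer stands flat and still on its tray, its centre and its rim within 20 mm of where they were (all of step 2 and angle between timer's own z axis and vertical below 0.05 rad and distance of each of timer_rim, timer from where it was at the start of the episode below 0.02 m and linear speed of timer below 0.01 m/s); the robot touches nothing.
It fails at once if the timer skids or swings round: its centre or the rim beside its zero mark is more than 20 mm from where it began (distance of any of timer_rim, timer from where it was at the start of the episode above 0.02 m).
It fails at once if the timer is pressed hard onto the tray: more than 40 N, counted over its feet with their friction (a push of some 25 to 28 N) (contact force between timer and tray above 40 N).
It fails at once if the teapot, mug, caddy or honey jar is moved by more than 15 mm (distance of any of teapot, mug, caddy, honey from where it was at the start of the episode above 0.015 m).
It also fails if it takes over 72 s, if anything falls off the work surface, if the arm or the gripper's body presses on something with over 40 N, if the wrist force passes 120 N, or if a joint passes its speed limit or range.

## Working session

There is one attempt and no reset: what is moved stays moved. The work goes in short steps, Python scripts to look and compute and a tool call to move; the robot and the scene stay as the last step left them, time stands still between calls to the robot, and variables do not carry over. Pictures are saved under pics/ and viewed, about 8 in all and at most 12, crops included, and the job is handed in when it is done.

Besides the shell and the picture viewer there is one more tool, called as name([rows], argument=value, ...), one row to a line, values as JSON. servo_tool: Moves the arm, as the interface text tells. Its arguments: {"type":"object","properties":{"series":{"type":"array","items":{"type":"array","items":{"type":"number"}}},"claw":{"type":"number"}},"required":["series"]}

```bash
mkdir -p pics; cat > h.py <<'E'
import numpy as np, cv2
from station import arm, viewer, recognise, cut_out, landmark_of
def ray(cam,px,m=None):
    m=m or viewer.camera_model(cam); f=192/np.tan(np.radians(m["vertical_fov"])/2)
    R=np.array(m["R"]);t=np.array(m["t"])
    d=R.T@np.array([(px[0]-m["cx"])/f,(px[1]-m["cy"])/f,1]); return -R.T@t,d
def atz(cam,px,z,m=None):
    o,d=ray(cam,px,m); return o+d*(z-o[2])/d[2]
def proj(cam,X,m=None):
    m=m or viewer.camera_model(cam); f=192/np.tan(np.radians(m["vertical_fov"])/2)
    c=np.array(m["R"])@X+np.array(m["t"]); return c[:2]/c[2]*f+[m["cx"],m["cy"]]
E
python3 - <<'E'
from h import *
ims=[]
for c in ["scene","side"]:
    p,d=viewer.grab_frame(c); ims.append(p)
    for q in ["timer","timer_grip","timer_pointer","timer_rim"]:
        z={"timer":.02,"timer_grip":.07,"timer_pointer":.052,"timer_rim":.0475}[q]
        for r in landmark_of(c,q)[:3]: print(c,q,round(r["conf"],2),np.round(r["pixel"],1),np.round(atz(c,r["pixel"],z),3))
    for r in recognise(c,"timer")[:4]: print(c,r)
s=arm.sense(); print(s)
try: print(arm.tcp_to_grasp)
except Exception as e: print(e)
cv2.imwrite("pics/a.png",cv2.resize(np.hstack(ims),(800,300))[:,:,::-1])
cv2.imwrite("pics/a1.png",cv2.resize(ims[0],(800,600))[:,:,::-1])
E
```

```text
scene timer 0.97 [245.8 198.8] [ 0.549 -0.058  0.02 ]
scene timer 0.94 [217.2 258.2] [0.764 0.023 0.02 ]
scene timer 0.9 [287.6 175.9] [ 0.398 -0.027  0.02 ]
scene timer_grip 0.91 [244.3 181.8] [ 0.55  -0.059  0.07 ]
scene timer_grip 0.86 [321.1 199.4] [0.521 0.135 0.07 ]
scene timer_grip 0.85 [291.  161.7] [ 0.404 -0.014  0.07 ]
scene timer_pointer 0.84 [247.1 191.7] [ 0.561 -0.044  0.052]
scene timer_pointer 0.8 [203.9 239.9] [ 0.762 -0.012  0.052]
scene timer_pointer 0.64 [310.3 194.9] [0.493 0.093 0.052]
scene timer_rim 0.96 [253.7 193.5] [ 0.553 -0.03   0.047]
scene timer_rim 0.91 [305.5 161.6] [ 0.348 -0.001  0.047]
scene timer_rim 0.9 [308.9 200.1] [0.508 0.098 0.047]
scene {'extent': [301.1, 189.0, 334.6, 223.0], 'conf': 0.72}
scene {'extent': [196.6, 227.8, 233.7, 272.2], 'conf': 0.72}
scene {'extent': [277.3, 154.7, 307.3, 180.1], 'conf': 0.7}
scene {'extent': [267.1, 213.5, 305.1, 249.0], 'conf': 0.68}
side timer 0.84 [226.  232.6] [0.6   0.116 0.02 ]
side timer 0.79 [270.5 242.1] [0.484 0.124 0.02 ]
side timer 0.78 [190.2 204.4] [0.735 0.023 0.02 ]
side timer_grip 0.91 [2
[... 702 characters left out ...]
0, 255.0], 'conf': 0.64}
{'time': 0.6, 'qpos': array([-1.37446405e+00,  2.06569856e-01,  1.54148017e+00, -1.02316033e-05,
        1.39349785e+00, -1.50488052e-01]), 'qd': array([ 1.17864414e-03,  3.50322954e-05, -1.03111669e-03, -8.36635680e-04,
        3.66513266e-05, -1.33466458e-03]), 'tau': array([-8.92043008e-04, -3.82787097e+01, -2.91788507e+01, -2.61876849e-04,
        1.20598430e-03,  1.30509372e-05]), 'ee_pos': array([ 0.19544323, -0.54077948,  0.23130823]), 'ee_rot': array([-0.12200331,  0.1220097 , -0.69648564,  0.69651746]), 'ft_force': array([-0.3241345 , -0.03246543,  0.59763436]), 'ft_torque': array([-0.03741665,  0.0111453 ,  0.01015876]), 'width': 0.08538095789978661}
0.0187
```

View pics/a.png

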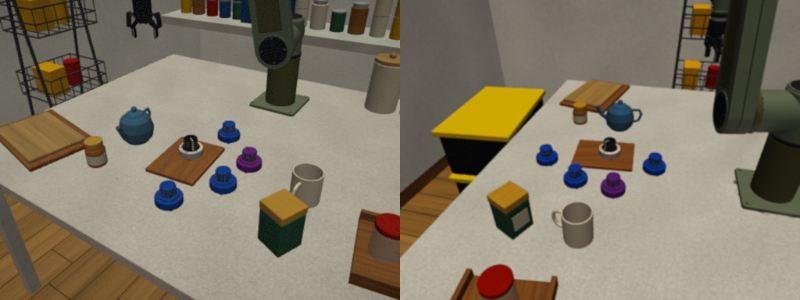

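servo_tool([
  [1.8,2.4,0.4,0,0,0],
  [1.8,2.4,0.4,0,0,0],
  [1.8,2.4,0.4,0,0,0],
  [1.8,2.4,0.4,0,0,0],
  [1.8,2.4,0.4,0,0,0],
  [1.8,2.4,0.4,0,0,0],
  [1.8,2.4,0.4,0,0,0],
  [1.8,2.4,0.4,0,0,0],
  [1.8,2.4,0.4,0,0,0],
  [1.8,2.4,0.4,0,0,0],
], claw=1)

```text
time: 1.43
ee_pos: [0.3761, -0.2995, 0.2717]
ee_rot: [-0.122, 0.122, -0.696, 0.697]
ft_force: [1.0, -0.4, -1.4]
width: 0.0853
```

servo_tool([
  [1.8,2.4,0,0,0,0],
  [1.8,2.4,0,0,0,0],
  [1.8,2.4,0,0,0,0],
  [1.8,2.4,0,0,0,0],
  [1.8,2.4,0,0,0,0],
  [1.8,2.4,0,0,0,0],
  [1.8,2.4,0,0,0,0],
  [1.8,2.4,0,0,0,0],
  [1.2,2.4,0,0,0,0],
  [0,1.5,0,0,0,0],
])

```text
time: 2.27
ee_pos: [0.5332, -0.0674, 0.2713]
ee_rot: [0.123, -0.122, 0.697, -0.696]
ft_force: [-0.2, -0.9, 0.2]
width: 0.0855
```

```bash
cat > look.py <<'E'
from h import *
import sys
m=viewer.camera_model("wrist"); p,d=viewer.grab_frame("wrist")
for q,z in [("timer",.02),("timer_grip",.07),("timer_pointer",.052),("timer_rim",.0475)]:
    for r in landmark_of("wrist",q)[:3]: print(q,round(r["conf"],2),np.round(r["pixel"],1),np.round(atz("wrist",r["pixel"],z,m),4))
s=arm.sense(); print(s["time"],np.round(s["qpos"],3),np.round(s["ee_pos"],4),np.round(s["ee_rot"],3),np.round(s["ft_force"],1),s["width"])
np.savez("w.npz",p=p,d=d,**{k:m[k] for k in ("vertical_fov","cx","cy","R","t")})
cv2.imwrite(sys.argv[1],p[:,:,::-1])
E
python3 look.py pics/b.png
```

```text
timer 0.68 [198.7 254.3] [ 0.3803 -0.034   0.02  ]
timer 0.68 [157.5  62.5] [0.6113 0.0899 0.02  ]
timer 0.66 [125.9 154.4] [0.4871 0.1002 0.02  ]
timer_grip 0.73 [260.4 169. ] [ 0.5383 -0.0713  0.07  ]
timer_grip 0.73 [145.8  57.7] [0.6097 0.0858 0.07  ]
timer_grip 0.58 [188.3 274.8] [ 0.3749 -0.0312  0.07  ]
timer_pointer 0.94 [129.4  41.7] [0.6201 0.1139 0.052 ]
timer_pointer 0.62 [245.4 151.2] [ 0.5496 -0.0479  0.052 ]
timer_pointer 0.6 [126.4 172.7] [0.4738 0.0826 0.052 ]
timer_rim 0.95 [125.   35.8] [0.6246 0.1219 0.0475]
timer_rim 0.81 [133.8 181. ] [0.465  0.0728 0.0475]
timer_rim 0.67 [177.9 284.3] [ 0.3411 -0.0209  0.0475]
2.5167 [-2.930e-01  9.400e-02  1.587e+00 -1.000e-03  1.461e+00  9.310e-01] [ 0.5313 -0.0703  0.2713] [-0.122  0.122 -0.696  0.697] [ 0.5 -0.8 -0. ] 0.08563098210862566
```

View pics/b.png

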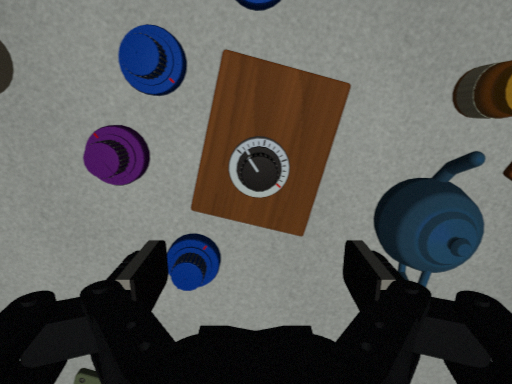

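```bash
cat > rect.py <<'E'
from h import *
import sys
w=np.load("w.npz"); m={k:w[k] for k in ("R","t")}; m.update({k:float(w[k]) for k in("vertical_fov","cx","cy")})
cx,cy=float(sys.argv[2]),float(sys.argv[3])
N=600; h=.055
ims=[]
for z in (.0475,.052):
    # up=+x, left=+y
    src=np.float32([proj("wrist",np.array([cx+a*h,cy+b*h,z]),m) for a,b in((1,1),(1,-1),(-1,-1),(-1,1))])
    H=cv2.getPerspectiveTransform(src,np.float32([[0,0],[N,0],[N,N],[0,N]]))
    im=cv2.warpPerspective(w["p"],H,(N,N),flags=cv2.INTER_CUBIC)
    cv2.line(im,(N//2-8,N//2),(N//2+8,N//2),(0,255,0));cv2.line(im,(N//2,N//2-8),(N//2,N//2+8),(0,255,0))
    ims.append(im)
    if z==.0475:
        hs=cv2.cvtColor(im,cv2.COLOR_RGB2HSV); 
        red=((hs[...,0]<8)|(hs[...,0]>172))&(hs[...,1]>130)&(hs[...,2]>90)
        v,u=np.nonzero(red); 
        if len(u): print("red",u.mean(),v.mean(),len(u))
        # base outline
        g=(hs[...,1]<70)&(hs[...,2]>110)
cv2.imwrite(sys.argv[1],ims[0][:,:,::-1])
E
python3 rect.py pics/c.png 0.540 -0.068
```

```text
red 480.60109289617486 395.0218579234973 366
```

View pics/c.png

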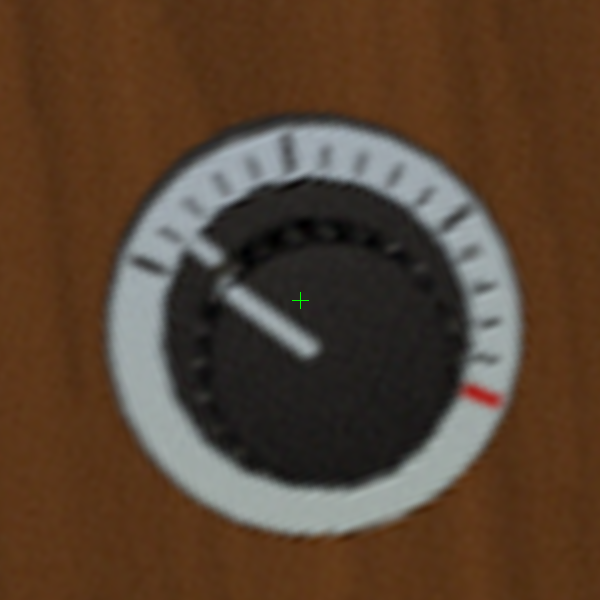

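servo_tool([
  [0.04,0,-0.5,0,0,0.11],
  [0.04,0,-0.5,0,0,0.11],
  [0.04,0,-0.5,0,0,0.11],
  [0.04,0,-0.5,0,0,0.11],
  [0.04,0,-0.5,0,0,0.11],
  [0.04,0,-0.5,0,0,0.11],
  [0.04,0,-0.5,0,0,0.11],
  [0.04,0,-0.5,0,0,0.11],
  [0.04,0,-0.5,0,0,0.11],
  [0.04,0,-0.5,0,0,0.11],
])

```text
time: 3.35
ee_pos: [0.5352, -0.0714, 0.2212]
ee_rot: [-0.469, 0.469, -0.529, 0.529]
ft_force: [-0.2, 0.6, -0.6]
width: 0.0855
```

servo_tool([
  [0,0,-0.5,0,0,0.11],
  [0,0,-0.5,0,0,0.11],
  [0,0,-0.5,0,0,0.11],
  [0,0,-0.5,0,0,0.11],
  [0,0,0,0,0,0],
  [0,0,0,0,0,0],
  [0,0,0,0,0,0],
  [0,0,0,0,0,0],
  [0,0,0,0,0,0],
  [0,0,0,0,0,0],
])

```text
time: 4.18
ee_pos: [0.5356, -0.0699, 0.2017]
ee_rot: [0.572, -0.572, 0.415, -0.416]
ft_force: [0.1, 0.2, 0.5]
width: 0.0854
```

```bash
python3 look.py pics/d0.png | grep -v "timer 0"; python3 rect.py pics/d.png 0.536 -0.070; python3 -c "
import numpy as np;w=np.load('w.npz');print('campos',-w['R'].T@w['t'],w['vertical_fov'])
from h import *
print(landmark_of('scene','teapot')[:1])"
python3 -c "
import cv2,numpy as np
a=cv2.imread('pics/d.png');b=cv2.resize(cv2.imread('pics/d0.png'),(200,150));cv2.imwrite('pics/d2.png',np.hstack([a,cv2.copyMakeBorder(b,0,450,0,0,cv2.BORDER_CONSTANT)]))"
```

```text
timer_grip 0.81 [480.1 175.7] [0.7341 0.0059 0.07  ]
timer_grip 0.76 [393.7  36.2] [0.6055 0.0894 0.07  ]
timer_grip 0.64 [95.5 89. ] [ 0.3752 -0.0294  0.07  ]
timer_pointer 0.9 [80.9 70.3] [ 0.3505 -0.019   0.052 ]
timer_pointer 0.9 [454.1 195.5] [ 0.7336 -0.0199  0.052 ]
timer_pointer 0.82 [409.3  16.1] [0.6177 0.1145 0.052 ]
timer_rim 0.94 [225.6   4.9] [0.4609 0.0741 0.0475]
timer_rim 0.81 [69.4 63.8] [ 0.3369 -0.0169  0.0475]
timer_rim 0.72 [278.  150.7] [ 0.5473 -0.0329  0.0475]
4.4333 [-0.29   0.159  1.661 -0.     1.321 -0.606] [ 0.5355 -0.0697  0.2013] [ 0.572 -0.572  0.415 -0.415] [-0.1 -0.3 -0.3] 0.0852872295019419
red 468.5642857142857 382.0357142857143 420
campos [ 0.51414505 -0.00575708  0.34353227] 66.09118248700186
[{'pixel': [177.0, 182.6], 'conf': 0.64}]
```

View pics/d2.png

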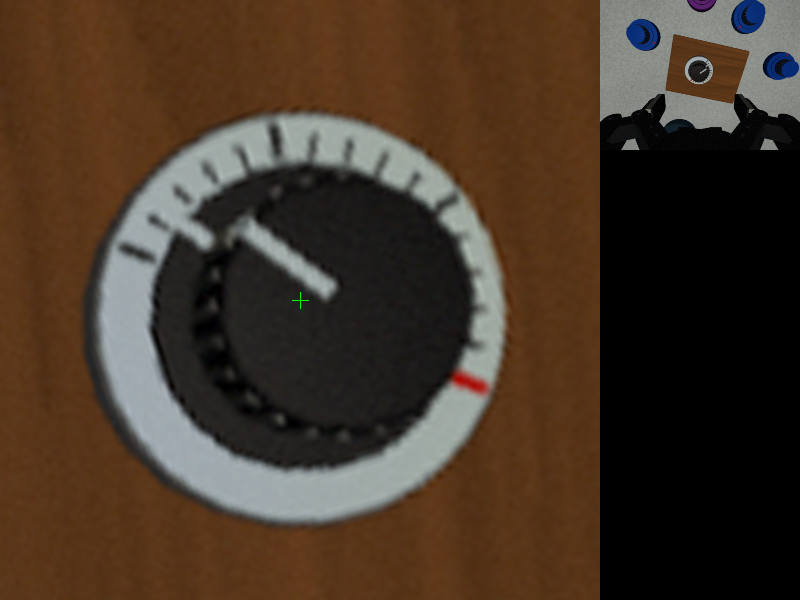

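servo_tool([
  [-0.15,-0.1,-1.5,0,0,0],
  [0,0,-1.5,0,0,0],
  [0,0,-1.5,0,0,0],
  [0,0,-1.5,0,0,0],
  [0,0,-1.5,0,0,0],
  [0,0,-1.5,0,0,0],
  [0,0,-1.5,0,0,0],
  [0,0,-1.5,0,0,0],
  [0,0,-1.5,0,0,0],
  [0,0,-1.0,0,0,0],
])

```text
time: 5.32
ee_pos: [0.5331, -0.0705, 0.0547]
ee_rot: [-0.572, 0.573, -0.416, 0.414]
ft_force: [-0.9, 0.9, -0.5]
width: 0.0852
```

```bash
python3 - <<'E'
from h import *
s=arm.sense(); print(s["time"],s["ee_pos"],s["ft_force"])
ims=[viewer.grab_frame(c)[0] for c in ("scene","side","wrist")]
a=cv2.resize(ims[0][130:240,170:320],(400,293));b=cv2.resize(ims[1][130:240,190:340],(400,293));c=cv2.resize(ims[2],(390,293))
print(arm.sense()["ee_pos"])
o=np.zeros((590,800,3),np.uint8);o[:293,:400]=a;o[:293,400:]=b;o[293:586,:390]=c
cv2.imwrite("pics/e.png",o[:,:,::-1])
E
```

```text
5.3167 [ 0.53309894 -0.07048458  0.05474633] [-0.86616632  0.91141608 -0.494733  ]
[ 0.53322455 -0.07053905  0.05553374]
```

View pics/e.png

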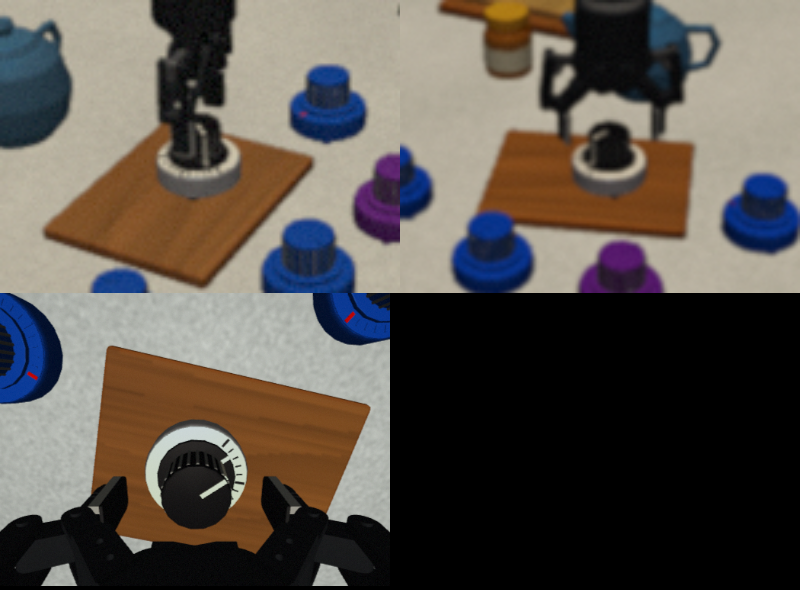

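servo_tool([
  [0,0,0,0,0,0],
  [0,0,0,0,0,0],
  [0,0,0,0,0,0],
  [0,0,0,0,0,0],
  [0,0,0,0,0,0],
  [0,0,0,0,0,0],
  [0,0,0,0,0,0],
  [0,0,0,0,0,0],
  [0,0,0,0,0,0],
  [0,0,0,0,0,0],
], claw=-1)

```text
time: 6.3
ee_pos: [0.535, -0.0711, 0.0577]
ee_rot: [0.573, -0.572, 0.414, -0.416]
ft_force: [-1.1, -0.3, 5.6]
width: 0.0421
```

servo_tool([
  [0,0,-0.05,0,0,0],
  [0,0,-0.05,0,0,0],
  [0,0,-0.05,0,0,0],
  [0,0,-0.05,0,0,0],
  [0,0,0,0,0,0],
  [0,0,0,0,0,0],
  [0,0,0,0,0,0],
  [0,0,0,0,0,0],
  [0,0,0,0,0,0],
  [0,0,0,0,0,0],
])

```text
time: 7.13
ee_pos: [0.5351, -0.0712, 0.0576]
ee_rot: [0.573, -0.572, 0.414, -0.416]
ft_force: [-5.3, 1.0, 18.0]
width: 0.0418
```

servo_tool([
  [0,0,0.05,0,0,0],
  [0,0,0,0,0,-0.04],
  [0,0,0,0,0,-0.06],
  [0,0,0,0,0,-0.06],
  [0,0,0,0,0,-0.06],
  [0,0,0,0,0,-0.06],
  [0,0,0,0,0,-0.06],
  [0,0,0,0,0,-0.06],
  [0,0,0,0,0,0],
  [0,0,0,0,0,0],
])

```text
time: 7.97
ee_pos: [0.5356, -0.0711, 0.0577]
ee_rot: [-0.479, 0.478, -0.52, 0.522]
ft_force: [-3.1, 1.9, 13.4]
width: 0.0416
```

```bash
python3 - <<'E'
from h import *
s=arm.sense(); print(s["qpos"][5],s["ft_force"],s["ft_torque"],s["ee_pos"])
p=viewer.grab_frame("wrist")[0]
cv2.imwrite("pics/f.png",cv2.resize(p[130:384,100:420],(640,508))[:,:,::-1])
E
```

```text
-0.20821029550081377 [-3.10557215  1.85590678 13.4297907 ] [ 0.23626593  0.626372   -0.06287954] [ 0.53557418 -0.0710603   0.05765567]
```

View pics/f.png

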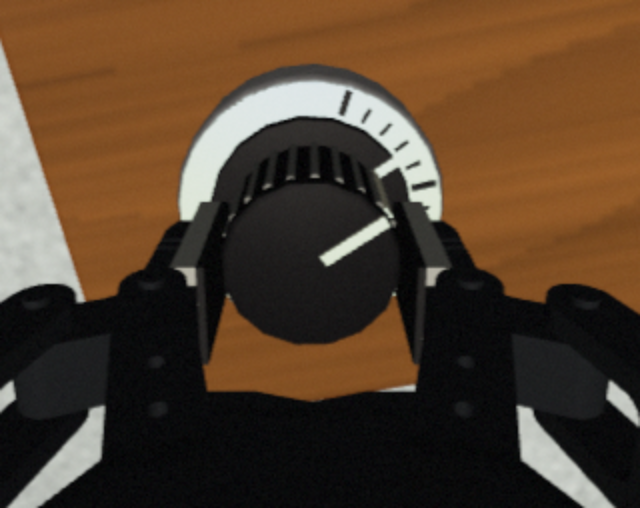

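servo_tool([
  [0,0,0,0,0,-0.08],
  [0,0,0,0,0,-0.08],
  [0,0,0,0,0,-0.08],
  [0,0,0,0,0,-0.08],
  [0,0,0,0,0,-0.08],
  [0,0,0,0,0,-0.08],
  [0,0,0,0,0,-0.08],
  [0,0,0,0,0,-0.08],
  [0,0,0,0,0,-0.08],
  [0,0,0,0,0,-0.08],
])

```text
time: 8.85
ee_pos: [0.5366, -0.0715, 0.0577]
ee_rot: [-0.239, 0.235, -0.665, 0.667]
ft_force: [-0.1, -0.5, 11.0]
width: 0.0419
```

servo_tool([
  [0,0,-0.04,0,0,-0.08],
  [0,0,0,0,0,-0.08],
  [0,0,0,0,0,-0.08],
  [0,0,0,0,0,-0.08],
  [0,0,0,0,0,-0.08],
  [0,0,0,0,0,-0.08],
  [0,0,0,0,0,-0.08],
  [0,0,0,0,0,-0.08],
  [0,0,0,0,0,-0.08],
  [0,0,0,0,0,-0.08],
])

```text
time: 9.68
ee_pos: [0.5369, -0.0726, 0.0577]
ee_rot: [0.039, -0.043, -0.705, 0.707]
ft_force: [0.1, -2.2, 11.2]
width: 0.0416
```

```bash
python3 look.py pics/g.png | grep -v "timer 0"; python3 - <<'E'
import cv2;p=cv2.imread("pics/g.png");cv2.imwrite("pics/g2.png",cv2.resize(p[130:384,100:420],(640,508)))
E
```

```text
timer_grip 0.91 [254.6 250. ] [ 0.54   -0.0724  0.07  ]
timer_pointer 0.83 [297.1 211. ] [ 0.5511 -0.0963  0.052 ]
9.9333 [-0.293  0.342  1.769 -0.002  1.024  1.392] [ 0.5369 -0.0726  0.0577] [ 0.038 -0.042 -0.705  0.707] [-1.5 -2.8 11.4] 0.04193272299868242
```

View pics/g2.png

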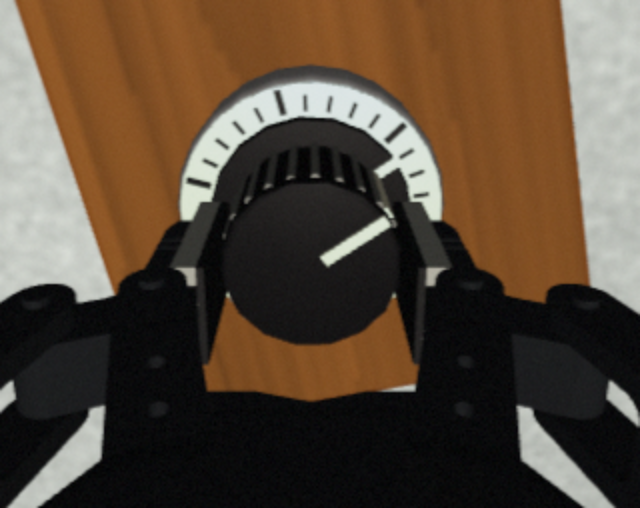

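servo_tool([
  [0,0,-0.04,0,0,-0.08],
  [0,0,0,0,0,-0.08],
  [0,0,0,0,0,-0.08],
  [0,0,0,0,0,-0.08],
  [0,0,0,0,0,-0.08],
  [0,0,0,0,0,-0.08],
  [0,0,0,0,0,-0.08],
  [0,0,0,0,0,-0.08],
  [0,0,0,0,0,-0.08],
  [0,0,0,0,0,-0.08],
])

```text
time: 10.77
ee_pos: [0.5363, -0.0735, 0.0577]
ee_rot: [0.31, -0.315, -0.633, 0.635]
ft_force: [-3.2, -4.5, 14.9]
width: 0.0417
```

servo_tool([
  [0,0,0,0,0,-0.07],
  [0,0,0,0,0,-0.07],
  [0,0,0,0,0,-0.07],
  [0,0,0,0,0,-0.03],
  [0,0,0,0,0,0],
  [0,0,0,0,0,0],
  [0,0,0,0,0,0],
  [0,0,0,0,0,0],
  [0,0,0,0,0,0],
  [0,0,0,0,0,0],
])

```text
time: 11.6
ee_pos: [0.536, -0.0737, 0.0577]
ee_rot: [0.383, -0.388, -0.592, 0.594]
ft_force: [-4.3, -5.1, 15.0]
width: 0.0422
```

```bash
python3 look.py pics/i.png | grep -v "timer 0"; python3 - <<'E'
import cv2;p=cv2.imread("pics/i.png");cv2.imwrite("pics/i2.png",cv2.resize(p[130:384,100:420],(640,508)))
E
```

```text
timer_grip 0.63 [257.6 250.7] [ 0.5357 -0.0769  0.07  ]
timer_pointer 0.71 [297.4 213.1] [ 0.5216 -0.0973  0.052 ]
timer_rim 0.71 [207.8 275.6] [ 0.551  -0.0409  0.0475]
11.85 [-0.294  0.342  1.769 -0.005  1.025  2.432] [ 0.536  -0.0737  0.0576] [ 0.383 -0.388 -0.592  0.594] [-3.9 -4.4 15.1] 0.04174326662091056
```

View pics/i2.png

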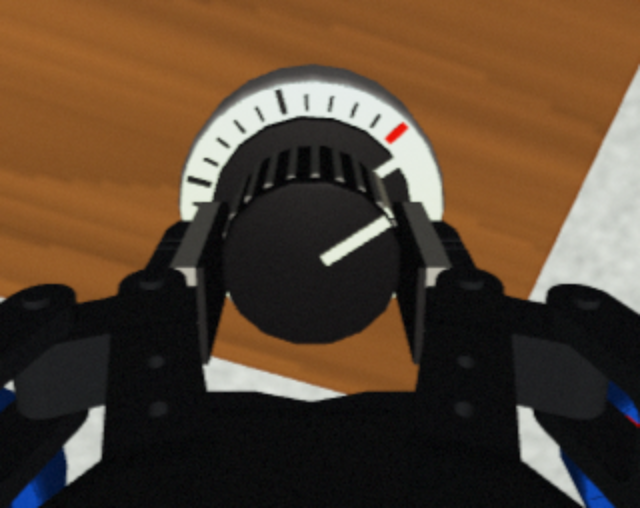

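```bash
python3 rect.py pics/j.png 0.536 -0.0737; python3 - <<'E'
import sys; 
from h import *
w=np.load("w.npz"); m={k:w[k] for k in ("R","t")}; m.update({k:float(w[k]) for k in("vertical_fov","cx","cy")})
A=lambda u,v,z: atz("wrist",(100+u/2,130+v/2),z,m)[:2]
red=A(397,132,.0475); P=A(386,168,.052); ten=A(282,101,.0475); five=A(199,182,.0475)
# circle through three long ticks (equal radius)
M=np.array([red-ten,five-ten])*2; c=np.linalg.solve(M,[red@red-ten@ten,five@five-ten@ten])
print(red,P,ten,five,"c",c,np.linalg.norm(red-c))
for C in (c,np.array([.536,-.0737])):
    an=lambda p: np.arctan2(*(p-C)[::-1])
    print([round(float(an(red)-an(p)),3) for p in (P,ten,five)], np.linalg.norm(P-C))
E
```

```text
red 470.04646017699116 363.0420353982301 452
[ 0.52411436 -0.10508411] [ 0.52354674 -0.09589067] [ 0.55563374 -0.10039102] [ 0.56749398 -0.07024316] c [ 0.53576928 -0.07516944] 0.03210490344260225
[0.161, -1.039, -2.096] 0.024057430835743895
[0.149, -0.996, -2.042] 0.02544621007573441
```

servo_tool([
  [0,0,0,0,0,0.08],
  [0,0,0,0,0,0.08],
  [0,0,0,0,0,0.08],
  [0,0,0,0,0,0.08],
  [0,0,0,0,0,0.08],
  [0,0,0,0,0,0.08],
  [0,0,0,0,0,0.08],
  [0,0,0,0,0,0.08],
  [0,0,0,0,0,0.08],
  [0,0,0,0,0,0.08],
])

```text
time: 12.68
ee_pos: [0.5369, -0.0729, 0.0577]
ee_rot: [0.12, -0.125, -0.695, 0.697]
ft_force: [-2.7, -2.8, 12.9]
width: 0.0417
```

servo_tool([
  [0,0,0,0,0,0.08],
  [0,0,0,0,0,0.08],
  [0,0,0,0,0,0.08],
  [0,0,0,0,0,0.08],
  [0,0,0,0,0,0.08],
  [0,0,0,0,0,0.08],
  [0,0,0,0,0,0.08],
  [0,0,0,0,0,0.08],
  [0,0,0,0,0,0.08],
  [0,0,0,0,0,0.08],
])

```text
time: 13.52
ee_pos: [0.5368, -0.0718, 0.0577]
ee_rot: [-0.16, 0.156, -0.688, 0.69]
ft_force: [-2.3, -0.4, 14.2]
width: 0.0418
```

servo_tool([
  [0,0,0,0,0,0.08],
  [0,0,0,0,0,0.08],
  [0,0,0,0,0,0.08],
  [0,0,0,0,0,0.08],
  [0,0,0,0,0,0.08],
  [0,0,0,0,0,0.03],
  [0,0,0,0,0,0],
  [0,0,0,0,0,0],
  [0,0,0,0,0,0],
  [0,0,0,0,0,0],
])

```text
time: 14.35
ee_pos: [0.5364, -0.0713, 0.0576]
ee_rot: [-0.302, 0.299, -0.639, 0.641]
ft_force: [-2.9, 1.7, 15.2]
width: 0.0417
```

```bash
python3 look.py pics/k.png | grep -v "timer 0"; python3 - <<'E'
import cv2;p=cv2.imread("pics/k.png");cv2.imwrite("pics/k2.png",cv2.resize(p[130:384,100:420],(640,508)))
E
```

```text
timer_grip 0.92 [257.3 249.9] [ 0.539  -0.0687  0.07  ]
timer_grip 0.67 [  0.  357.1] [ 0.3935 -0.0287  0.07  ]
timer_pointer 0.88 [296.5 210.1] [ 0.5641 -0.0711  0.052 ]
timer_rim 0.65 [229.4 167.7] [ 0.551  -0.0319  0.0475]
14.6 [-0.292  0.342  1.769  0.     1.025  0.401] [ 0.5364 -0.0713  0.0576] [-0.302  0.299 -0.639  0.641] [-3.2  0.8 16.2] 0.041707073436712296
```

View pics/k2.png

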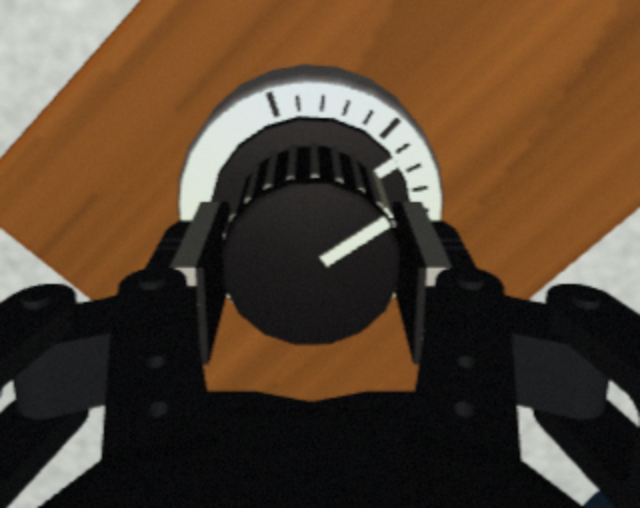

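```bash
python3 - <<'E'
from h import *
w=np.load("w.npz"); m={k:w[k] for k in ("R","t")}; m.update({k:float(w[k]) for k in("vertical_fov","cx","cy")})
A=lambda u,v,z: atz("wrist",(100+u/2,130+v/2),z,m)[:2]
P=A(386,168,.052); zero=A(273,104,.0475); five=A(390,128,.0475); six=A(406,145,.0475)
for C in (A(310,213,.0475)*0+[.5364,-.0713],np.array([.5357,-.0725]),np.array([.537,-.070])):
    an=lambda p: np.arctan2(*(p-C)[::-1])
    print([round(float((an(zero)-an(p)+7)%6.283-.717),3) for p in (five,six,P)])
E
```

```text
[1.0, 1.2, 1.207]
[0.963, 1.158, 1.154]
[1.039, 1.243, 1.263]
```

servo_tool([
  [0.1,0,0,0,0,0],
  [0.05,0,-0.0,0,0,0],
  [0,0,0.05,0,0,0],
  [0,0,0.05,0,0,0],
  [0,0,0.05,0,0,0],
  [0,0,0,0,0,0],
  [0,0,0,0,0,0],
  [0,0,0,0,0,0],
  [0,0,0,0,0,0],
  [0,0,0,0,0,0],
])

```text
time: 15.43
ee_pos: [0.5364, -0.0713, 0.0577]
ee_rot: [-0.301, 0.3, -0.639, 0.641]
ft_force: [-2.8, -0.5, 11.5]
width: 0.0417
```

servo_tool([
  [0,0,0,0,0,0],
  [0,0,0,0,0,0],
  [0,0,0,0,0,0],
  [0,0,0,0,0,0],
  [0,0,0,0,0,0],
  [0,0,0,0,0,0],
  [0,0,0,0,0,0],
  [0,0,0,0,0,0],
  [0,0,0,0,0,0],
  [0,0,0,0,0,0],
], claw=1)

```text
time: 16.27
ee_pos: [0.5354, -0.0708, 0.0554]
ee_rot: [0.3, -0.3, 0.64, -0.64]
ft_force: [0.8, 0.5, -0.2]
width: 0.0858
```

servo_tool([
  [0,0,0.5,0,0,0],
  [0,0,1.5,0,0,0],
  [0,0,2,0,0,0],
  [0,0,2,0,0,0],
  [0,0,2,0,0,0],
  [0,0,2,0,0,0],
  [0,0,2,0,0,0],
  [0,0,2,0,0,0],
  [0,0,0,0,0,0],
  [0,0,0,0,0,0],
])

```text
time: 17.1
ee_pos: [0.5364, -0.0711, 0.1971]
ee_rot: [-0.301, 0.299, -0.639, 0.641]
ft_force: [0.8, -0.7, 0.0]
width: 0.0851
```

```bash
python3 look.py pics/l0.png | grep -v "timer 0"; python3 rect.py pics/l.png 0.535 -0.071
```

```text
timer_grip 0.9 [257.1 187.6] [ 0.5375 -0.0722  0.07  ]
timer_grip 0.72 [107.2 252.9] [ 0.3796 -0.028   0.07  ]
timer_grip 0.66 [79.5 69. ] [0.4881 0.1037 0.07  ]
timer_pointer 0.94 [277.3 166.8] [ 0.5634 -0.0722  0.052 ]
timer_pointer 0.89 [ 94.5 255.6] [ 0.3535 -0.022   0.052 ]
timer_pointer 0.7 [ 99.4 104.5] [0.4729 0.0795 0.052 ]
timer_rim 0.83 [ 89.4 256.6] [ 0.3449 -0.0193  0.0475]
timer_rim 0.77 [244.1 141.9] [ 0.5537 -0.0331  0.0475]
timer_rim 0.67 [104.2 116.2] [0.4668 0.0709 0.0475]
17.35 [-0.292  0.167  1.669  0.     1.309  0.402] [ 0.5343 -0.0704  0.1938] [ 0.299 -0.301  0.641 -0.639] [-0.5  0.7 -0.2] 0.08488158129734
red 465.7635135135135 362.9966216216216 296
```

View pics/l.png

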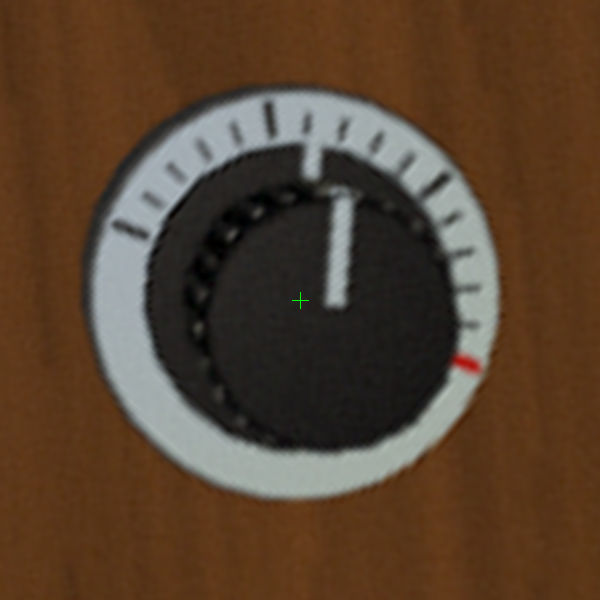

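```bash
python3 -c "
from station import arm
print(arm.job_done())"
```

```text
the job is handed in; nothing more can be done
None
```

The timer is set to 6 minutes and handed in. I gripped the black dial and leaned on it with about 11 to 18 N. I wound it clockwise to about 3.29 rad, past the red mark at 3.142, turned it back down to 6, let go and lifted clear.

- **Dial:** the last wrist picture reads about 1.27 to 1.29 rad, against a target of 1.257 ± 0.12.
- **Timer base:** its centre is within about 3 mm of where it started, and the line from its zero mark to its red mark has not turned measurably.
- **Contact:** the arm is about 0.14 m above its gripping height and the wrist force is about zero, so nothing is being touched.
- **Tea things:** I kept clear of the teapot, mug, caddy and honey jar, but did not measure their positions again at the end.

My centre estimates from different wrist views disagreed by 2 to 5 mm, which is about what the camera calibration and reading the marks by eye would give. No check failed.

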